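Slide the drip tray past the guard post into its bay

ROBOT

A 7-joint arm with a two-finger parallel gripper is mounted at the origin on the work surface. World frame = base frame: x ahead of the robot, y to its left, z up, the work surface at z = 0. Lengths are in m, angles in rad, forces in N, time in s.
With the tool pointing down it reaches from about 0.35 to 0.9 m from the base axis. Payload 8.1 kg.
Tool frame: the origin (TCP) lies at the very end of the fingers, on their centre line; the grasp point (between the pads) lies 19 mm behind it; z points along the fingers, y is the line along which they close (so a half turn about z gives the same grasp; the last joint's range is limited). The gripper opens to 92 mm and grips with 3 to 60 N. Pads are 19 mm wide; open, the fingers measure 130 mm over their backs; the gripper's body (75 mm by 190 mm) begins 47 mm behind the grasp point.
Start: joints at [1.092, 0.434, 0.025, 1.573, -0.012, 1.134, -0.075], TCP at [0.229, -0.581, 0.227] pointing down, gripper open.
Joint ranges: [-2.62, 2.62], [-0.44, 2.09], [-1.27, 1.32], [0.08, 2.57], [-1.32, 4.46], [0.12, 2], [-2.74, 2.74]. Speed limits (rad/s): [2.22, 2.22, 3.01, 3.01, 3.14, 3.14, 3.14].

INTERFACE

Orientations are given as a rotation vector (axis times angle).
In Python, from cell import arm gives the robot as it stands.
- The arm moves only by the tool jog_arm, never from a script. Its argument "rows" is a list of rows, each a list of 3 entries, a list of its own where there are three numbers: the shift along the world's x, y, z in cm, then the turn, a rotation vector about the world's x, y, z in degrees, then the opening, from 0 (shut) to 1 (fully open). A call has 1 to 8 rows; each row is the pose to reach, as a shift and turn from the pose commanded when the call began; what a row does not reach only later rows make up. A row lasts 1/8 s, in which the tool goes at most 62.5 mm and 10.7 degrees, less where a joint would pass 70% of its speed; a pose out of reach is approached as far as the arm can. A call with a gripper value outside its range is refused whole. The fingers move at their own pace and stop on an object; "newtons" is the grip in N (left out, the last holds). Time passes only in rows, so rows that repeat a pose let the fingers close. It gives the time, the measured TCP pose, the force, the opening and the grip force at its end, in the units of the state.
- arm.observe(): the state, without advancing time (a new reading comes with each control period).
- arm.get_image(name): name is "side" or "top"; returns a dict with "img" (400x640x3 uint8, red, green, blue), "depth" (400x640 float32, m along the optical axis (not along the pixel's ray), 0 where there is no reading), "fx", "fy", "cx", "cy" (pixels), "rvec" (rotation vector, rad) and "tvec" (3), from world to camera coordinates, as OpenCV has them. Camera axes: x right, y down, z forward; pixel columns grow to the right and rows downward; lengths in m; the calibration is good to about 2 mm. A picture is of the moment at which its call begins.
- arm.sign_off(): hands the job in; it is judged then, once.
The state is a dict: "clock": time; "joints": joint angles; "dq": joint speeds; "joint_efforts": joint torques, N m; "position": TCP position; "ee_rot": TCP orientation; "force": force on the tool from outside, world axes, zero at the start; "ft_torque": the same for the moment, N m; "width": opening from 0.0 (shut) to 1.0 (fully open); "gripper_force": force on a finger pad.
Only numpy, scipy, OpenCV 4.12 (cv2) and the standard library are available. Lean on these libraries where they do the work, as an engineer would, in place of code of your own. Each camera call takes 0.05 s, during which the arm holds its last target. There are 200 camera calls.

TASK

Push the long steel drip tray across the counter with your fingertips, one end and then the other, so that its left end angles in behind the brass guard post, until the tray lies fully home in the blue three-sided bay, flat along the bay's back wall. Keep the tray flat on the counter throughout: do not pick it up, lift it or tip it. Leave the measuring cup, the milk jug and the tea tin where they stand, and end clear of everything.

Things in the scene. Friction and masses are not known exactly. Their poses are not given: they have to be found in the camera images.
- drip_tray: Loose drip tray, a closed steel bar with a black slotted top, 250 mm long (its own y), 50 mm wide (its own x), 30 mm high, about 0.5 kg; origin at the centre of its underside, z up. It slides on the counter with friction and both ends are alike. It starts in front of the bay (on the robot's side), shifted towards the robot's right (-y), with its own +y end towards the robot's left.
- bay: Fixed bay of blue walls 8 mm thick and 25 mm high on the counter, open towards the robot (its own -x). Origin on the counter at the centre of the inner floor; own x points into the bay, own y along it. Inside it is 300 mm long (y from -150 to +150 mm) and 60 mm deep: the open mouth at x = -30 mm, the inner face of the back wall at x = +30 mm. End walls at both ends, dark flat floor level with the counter.
- guard_post: Fixed upright brass post, 25 mm in diameter and 60 mm high, with a flat foot ring 34 mm across that does not obstruct; origin on its axis at the counter. It stands in front of the bay's mouth near its left (+y) end, leaving about 81 to 89 mm clear between the post and the bay's back wall, so the tray cannot be pushed in squarely.
- measuring_cup: Loose clear plastic measuring cup, 64 mm across the rim, 110 mm high, on the left of the work; origin at the centre of its underside. Not to be disturbed.
- milk_jug: Loose steel milk jug with a handle, 84 mm across, 90 mm high, to the right of the bay; origin at the centre of its underside. Not to be disturbed.
- tea_tin: Loose green tea tin, 72 mm across, 100 mm high, on the left of the work; origin at the centre of its underside. Not to be disturbed.

How it is judged:
By the outcome, as a careful person would: the job done as asked, in the order asked, and still so for the second after the job is handed in, with the robot touching nothing.
It also fails if it takes over 69 s, if anything falls off the work surface, if the arm or the gripper's body presses on something with over 40 N, if the wrist force passes 120 N, or if a joint passes its speed limit or range.

## Working session

There is one attempt and no reset: what is moved stays moved. The work goes in short steps, Python scripts to look and compute and a tool call to move; the robot and the scene stay as the last step left them, time stands still between calls to the robot, and variables do not carry over. Pictures are saved under pics/ and viewed, at most 10 in all, crops included, and the job is handed in when it is done.

Besides the shell and the picture viewer there is one more tool, called as name(argument=value, ...), one argument or row to a line, values as JSON. jog_arm: Moves the arm, as the interface text tells. Its arguments: {"type":"object","properties":{"rows":{"type":"array","items":{"type":"array"}},"newtons":{"type":"number"}},"required":["rows"]}

```bash
mkdir -p pics; python3 - <<'E'
from cell import arm
import cv2,numpy as np
for n in("top","side"):
    d=arm.get_image(n); cv2.imwrite(f"pics/{n}0.png",d["img"][:,:,::-1]); np.save(n+"0.npy",d,allow_pickle=True)
    print(n,d["fx"],d["cx"],d["cy"],d["rvec"],d["tvec"])
print(arm.observe())
E
```

```text
top 366.59024054065685 318.9070829034007 199.88324145685218 [ 2.13488263 -2.10271219  0.19087509] [-0.0036155   0.53249717  0.83980248]
side 403.3706659563645 316.9915722109137 199.20216277500407 [ 0.81457736 -2.56366343  1.06406234] [0.45890222 0.24862101 0.77361314]
{'clock': 0.1, 'joints': array([ 1.09242153,  0.43514071,  0.02498348,  1.57401778, -0.01156934,
        1.13397006, -0.07511409]), 'dq': array([-0.00011594, -0.00039279, -0.00212118, -0.00337502,  0.00119203,
       -0.00092984, -0.00095622]), 'joint_efforts': array([ 3.12748671e-03, -6.69123101e+01,  9.87855233e-01, -3.15138388e+01,
       -6.06334372e-02,  3.76213691e-02,  4.81802306e-05]), 'position': array([ 0.22914014, -0.58099269,  0.22602687]), 'ee_rot': array([-3.08502187e+00, -5.86427924e-01,  6.50166258e-04]), 'force': array([0.98379396, 0.33507002, 0.37268105]), 'ft_torque': array([ 0.01628974, -0.02666938, -0.02067892]), 'gripper_force': 0.0, 'width': 0.9946108780276939}
```

View pics/top0.png

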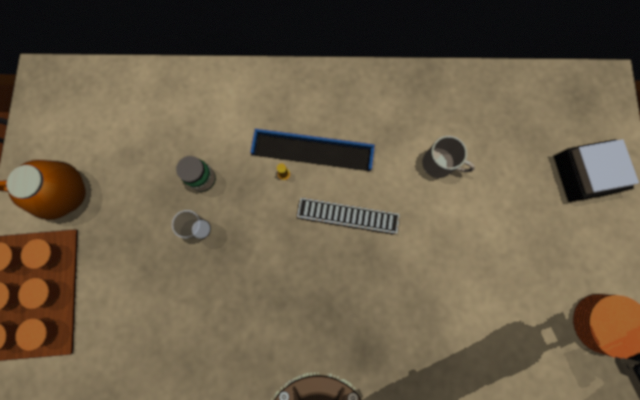

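View pics/side0.png

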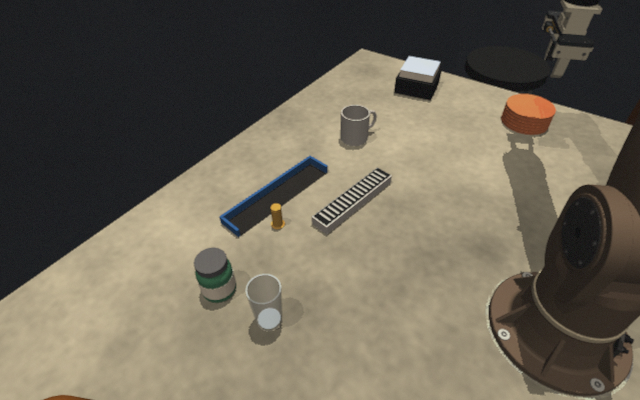

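The top view shows the bay around (313,150), the post at (282,171), the tray at (347,216), the tin at (195,172), the cup at (190,226) and the jug at (447,157). The side view agrees with this.

```bash
cat > h.py <<'E'
import numpy as np,cv2
def world(d):
    R=cv2.Rodrigues(np.array(d["rvec"],float))[0]; t=np.array(d["tvec"]).ravel()
    v,u=np.mgrid[:400,:640]; z=d["depth"]
    c=np.stack([(u-d["cx"])/d["fx"]*z,(v-d["cy"])/d["fy"]*z,z],-1)
    return (c-t)@R
def plane(d,u,v,h):
    R=cv2.Rodrigues(np.array(d["rvec"],float))[0]; t=np.array(d["tvec"]).ravel()
    r=np.stack([(np.asarray(u)-d["cx"])/d["fx"],(np.asarray(v)-d["cy"])/d["fy"],np.ones(np.shape(u))],-1)@R
    o=-t@R; return o+r*((h-o[2])/r[...,2])[...,None]
def rect(P):
    (c,s,a)=cv2.minAreaRect((P[:,:2]*1000).astype(np.float32))
    b=cv2.boxPoints((c,s,a)); e=b-np.roll(b,1,0); e=e[np.argmax((e**2).sum(1))]
    if e[1]<0:e=-e
    return np.round(c,1),np.round(sorted(s),1),round(float(np.degrees(np.arctan2(-e[0],e[1]))),2)
def tray(d,box):
    # yaw: rotation of own y from world y. box=(u0,v0,u1,v1)
    W=world(d); m=(W[...,2]>.018)&(W[...,2]<.045)&(d["depth"]>0)
    hsv=cv2.cvtColor(d["img"],cv2.COLOR_RGB2HSV)
    m&=~((hsv[...,1]>110)&(hsv[...,0]>95)&(hsv[...,0]<130))
    k=np.zeros_like(m);u0,v0,u1,v1=box;k[v0:v1,u0:u1]=1;m&=k
    n,l,s,_=cv2.connectedComponentsWithStats(m.astype(np.uint8)); i=1+np.argmax(s[1:,4]); m=l==i
    v,u=np.where(m); return rect(plane(d,u,v,.03)),m.sum()
E
python3 - <<'E'
from h import *
for n,tb in(("top",(285,190,410,240)),("side",(305,160,400,240))):
    d=np.load(n+"0.npy",allow_pickle=True).item(); W=world(d)
    print(n,"floor z",np.median(W[280:300,300:340,2]) if n=="top" else '', tray(d,tb))
    hsv=cv2.cvtColor(d["img"],cv2.COLOR_RGB2HSV)
    m=(hsv[...,1]>110)&(hsv[...,0]>95)&(hsv[...,0]<130)&(hsv[...,2]>50)
    k=np.zeros_like(m);k[120:240,210:390]=1;m&=k; v,u=np.where(m)
    print("bay",rect(plane(d,u,v,.025)),m.sum())
    m=(hsv[...,0]>15)&(hsv[...,0]<30)&(hsv[...,1]>190)&(hsv[...,2]>80); 
    k=np.zeros_like(m);k[155:240,262:300]=1;m&=k; v,u=np.where(m);P=W[m]
    print("post",m.sum(),np.c_[u,v].min(0),np.c_[u,v].max(0)); T=P[P[:,2]>.053]
    print(P[:,2].max(),T.mean(0),len(T),"all",P.mean(0))
    for nm,b in dict(cup=(165,205,215,245),jug=(420,130,480,185),tin=(170,150,218,195)).items():
        if n=="top":
            w=W[b[1]:b[3],b[0]:b[2]].reshape(-1,3); w=w[w[:,2]>.05]; print(nm,w.min(0).round(3),w.max(0).round(3))
    s=d["img"][110:250,230:420] if n=="top" else d["img"][140:260,200:400]
    cv2.imwrite(f"pics/{n}1.png",cv2.resize(s,None,fx=4,fy=4,interpolation=cv2.INTER_CUBIC)[:,:,::-1])
E
```

```text
top floor z -0.0015799010502371082 ((array([500.2, -66.1]), array([ 50.7, 248.4]), -8.62), np.int64(2043))
bay (array([670.7,  24.2]), array([ 65.9, 309.6]), -7.29) 482
post 82 [278 165] [288 178]
0.9245632802050885 [0.58858122 0.08946591 0.13037169] 48 all [0.59502531 0.09166175 0.08328699]
cup [ 0.366 -0.004  0.05 ] [0.494 0.336 0.925]
jug [ 0.366 -0.373  0.05 ] [ 0.69  -0.004  0.925]
tin [ 0.366 -0.004  0.05 ] [0.629 0.341 0.925]
side floor z  ((array([498.3, -61.1]), array([ 54.6, 253.7]), -8.63), np.int64(1566))
bay (array([667.9,  29.1]), array([ 79.8, 321.3]), -7.25) 1021Traceback (most recent call last):
  File "<stdin>", line 11, in <module>
    return umr_minimum(a, axis, None, out, keepdims, initial, where)
ValueError: zero-size array to reduction operation minimum which has no identity
```

View pics/top1.png

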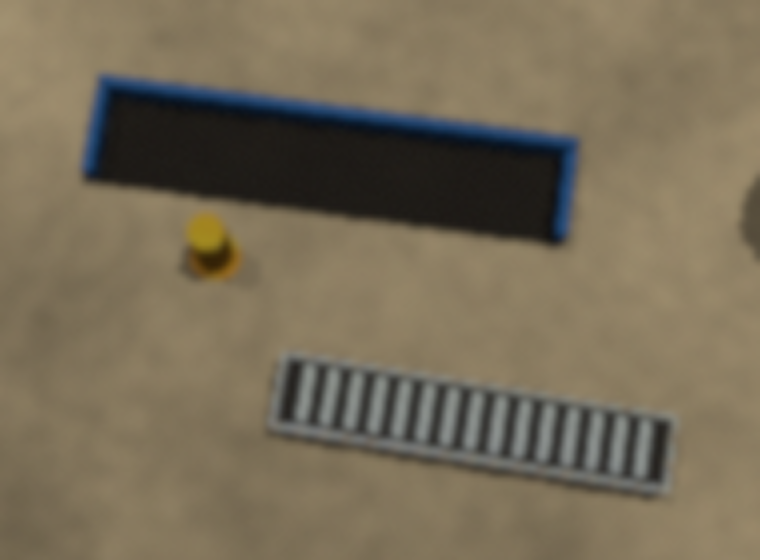

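```bash
cat >> h.py <<'E'
BAY=None
def tobay(p,c,yaw):
    a=np.radians(yaw); ex=np.array([np.cos(a),np.sin(a)]); ey=np.array([-np.sin(a),np.cos(a)])
    q=np.asarray(p)[...,:2]-c; return np.stack([q@ex,q@ey],-1)
E
python3 - <<'E'
from h import *
d=np.load("top0.npy",allow_pickle=True).item(); W=world(d)
f=lambda x,y,h: plane(d,[230+(x+.5)/4-.5],[110+(y+.5)/4-.5],h)[0]*1000
B=np.array([f(102,75,.025),f(578,138,.025),f(563,241,.025),f(84,178,.025)])[:,:2]
print("bay outer BL,BR,FR,FL",B.round(1).tolist())
e=B[0]-B[1]; e2=B[3]-B[2]; print(np.linalg.norm(e),np.linalg.norm(e2),np.degrees(np.arctan2(-e[0],e[1])),np.degrees(np.arctan2(-e2[0],e2[1])))
yaw=-7.4; a=np.radians(yaw); ex=np.array([np.cos(a),np.sin(a)]); c=B.mean(0)-4*ex; print("bay origin",c)
for q,h in (((207,230),.06),((214,259),0.001)): p=f(*q,h);print("post",p.round(1),tobay(p,c,yaw).round(1))
T=np.array([f(280,352,.03),f(678,413,.03),f(668,495,.03),f(268,432,.03)])[:,:2]
print("tray",T.round(1).tolist(),T.mean(0),tobay(T,c,yaw).round(1).tolist())
for nm,b in dict(cup=(165,205,215,245),jug=(420,130,480,185),tin=(170,150,218,195)).items():
    w=W[b[1]:b[3],b[0]:b[2]].reshape(-1,3); z=d["depth"][b[1]:b[3],b[0]:b[2]].ravel(); w=w[(w[:,2]>.03)&(w[:,2]<.13)&(z>0)]*1000; print(nm,w.min(0).round(0),w.max(0).round(0),tobay(w.mean(0),c,yaw))
s=np.load("side0.npy",allow_pickle=True).item()
for u,v,h in ((277,208,.06),(278,228,.0)): p=plane(s,[u],[v],h)[0]*1000;print("post side",p)
E
```

```text
bay outer BL,BR,FR,FL [[724.0, 173.4], [685.2, -134.8], [616.6, -124.5], [654.1, 181.6]]
310.68084468433966 308.3661877182411 -7.170619880899665 -6.982175448273849
bay origin [666.00810221  24.41890114]
post [610.8  97.4  60. ] [-64.1  65.3]
post [608.   99.1   1. ] [-67.1  66.6]
tray [[541.4, 52.7], [506.6, -193.5], [456.0, -186.1], [491.1, 58.8]] [498.76634415 -66.99819567] [[-127.2, 12.0], [-130.0, -236.6], [-181.2, -235.8], [-177.9, 11.6]]
cup [433. 272.  31.] [494. 336. 111.] [-235.68190349  254.58878678]
jug [ 605. -373.   30.] [ 690. -260.   92.] [  21.65893692 -332.19424557]
tin [560. 274.  30.] [629. 341. 103.] [-111.79161289  265.22832729]
post side [605.89487913  99.09273455  60.        ]
post side [602.56988555 107.24098596   0.        ]
```

jog_arm(
  rows=[
    [[2.1, 5.2, 0], [0, 0, -4], 0],
    [[4.3, 10.4, 0], [0, 0, -8], 0],
    [[6.4, 15.6, 0], [0, 0, -12], 0],
    [[8.6, 20.8, 0], [0, 0, -16], 0],
    [[10.7, 26, 0], [0, 0, -20], 0],
    [[12.9, 31.2, 0], [0, 0, -24], 0],
    [[15, 36.4, 0], [0, 0, -28], 0],
    [[17.2, 41.6, 0], [0, 0, -29.7], 0],
  ],
)

```text
clock: 1.1
position: [0.4016, -0.1637, 0.2267]
ee_rot: [3.133, -0.227, -0.0]
force: [0.6, 0.4, 0.4]
width: 0.176
gripper_force: 0.0
```

jog_arm(
  rows=[
    [[2.1, 5.2, -2], [0, 0, 0], 0],
    [[4.3, 10.4, -4], [0, 0, 0], 0],
    [[4.3, 10.4, -8], [0, 0, 0], 0],
    [[4.3, 10.4, -8], [0, 0, 0], 0],
    [[4.3, 10.4, -8], [0, 0, 0], 0],
  ],
)

```text
clock: 1.72
position: [0.4445, -0.0621, 0.1476]
ee_rot: [3.133, -0.226, 0.0]
force: [0.8, -0.5, -0.3]
width: 0.001
gripper_force: 0.0
```

jog_arm(
  rows=[
    [[0, 0, -5], [0, 0, 0], 0],
    [[0, 0, -10], [0, 0, 0], 0],
    [[0, 0, -13.6], [0, 0, 0], 0],
    [[0, 0, -13.6], [0, 0, 0], 0],
    [[1, -0.1, -13.6], [0, 0, 0], 0],
    [[1.7, -0.2, -13.6], [0, 0, 0], 0],
    [[2.3, -0.3, -13.6], [0, 0, 0], 0],
    [[2.9, -0.4, -13.6], [0, 0, 0], 0],
  ],
)

```text
clock: 2.72
position: [0.4727, -0.0655, 0.0111]
ee_rot: [3.133, -0.224, -0.003]
force: [-4.7, -0.8, 3.8]
width: 0.006
gripper_force: 2.5
```

jog_arm(
  rows=[
    [[0.6, -0.1, 0], [0, 0, 0], 0],
    [[1.2, -0.2, 0], [0, 0, 0], 0],
    [[1.8, -0.2, 0], [0, 0, 0], 0],
    [[2.4, -0.3, 0], [0, 0, 0], 0],
    [[3.0, -0.4, 0], [0, 0, 0], 0],
    [[3.6, -0.4, 0], [0, 0, 0], 0],
    [[3.6, -0.4, 0], [0, 0, 0], 0],
    [[3.1, -0.4, 0], [0, 0, 0], 0],
  ],
)

```text
clock: 3.72
position: [0.5052, -0.0694, 0.011]
ee_rot: [-3.133, 0.224, -0.003]
force: [-0.0, 0.5, 0.1]
width: 0.007
gripper_force: 0.0
```

```bash
cat >> h.py <<'E'
def fit(d,guess=None):
    """tray pose in bay frame from top image: bright/dark tray mask by depth within work area"""
    W=world(d)*1000; q=tobay(W,np.array([666,24.4]),-7.1)
    return W,q
E
python3 - <<'E'
from h import *; from cell import arm
d=arm.get_image("top"); o=arm.observe(); p=o["position"]*1000; print(p,o["force"],"tcp bay",tobay(p,np.array([666,24.4]),-7.1))
np.save("t2.npy",d,allow_pickle=True)
cv2.imwrite("pics/t2.png",cv2.resize(d["img"][110:250,230:420],None,fx=4,fy=4,interpolation=cv2.INTER_CUBIC)[:,:,::-1])
s=arm.get_image("side"); cv2.imwrite("pics/s2.png",cv2.resize(s["img"][130:260,200:400],None,fx=4,fy=4,interpolation=cv2.INTER_CUBIC)[:,:,::-1]);np.save("s2.npy",s,allow_pickle=True)
E
```

```text
[503.91276942 -69.44046378  10.86981946] [-1.17292043 -0.4070784   0.59120197] tcp bay [-149.24551573 -113.15511033]
```

View pics/t2.png

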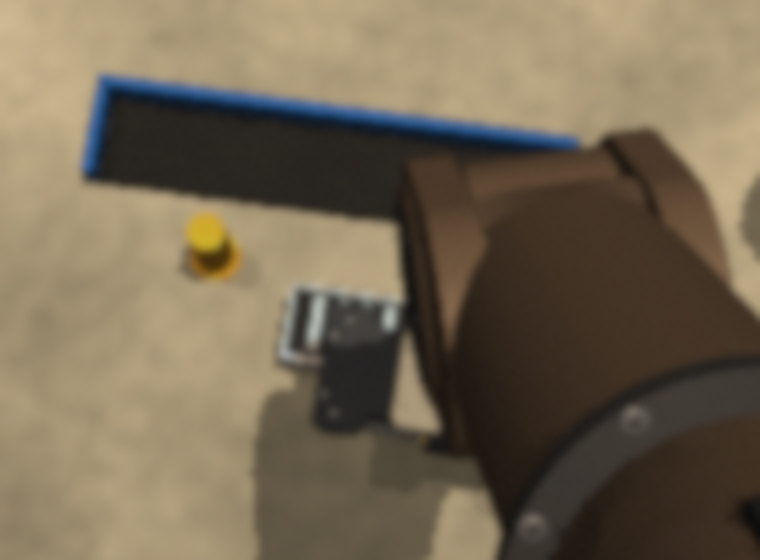

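Rear-left tray corner is now at crop (295,287), front-left at (278,360). The tray has advanced squarely, and the arm hides the right half.

```bash
cat >> h.py <<'E'
def pose(d,zmin=.022,zmax=.037):
    """tray top points by depth in the work area -> biggest blob's rectangle, bay frame mm, theta deg (+ = left end in)"""
    W=world(d)*1000; q=tobay(W,np.array([666,24.4]),-7.1)
    hsv=cv2.cvtColor(d["img"],cv2.COLOR_RGB2HSV)
    m=(W[...,2]>zmin*1000)&(W[...,2]<zmax*1000)&(d["depth"]>0)&(np.abs(q[...,1]+60)<215)&(q[...,0]>-220)&(q[...,0]<45)
    m&=~((hsv[...,1]>110)&(hsv[...,0]>95)&(hsv[...,0]<130))&~((hsv[...,1]>150)&(hsv[...,0]<35))
    n,l,s,_=cv2.connectedComponentsWithStats(m.astype(np.uint8)); i=1+np.argmax(s[1:,4]); v,u=np.where(l==i)
    p=tobay(plane(d,u,v,.03)*1000,np.array([666,24.4]),-7.1)/1000
    c,sz,a=rect(p); return c,sz,-a,s[i,4]
E
python3 - <<'E'
from h import *
for f in ("top0","side0","s2"):
  for z in (.022,.027): print(f,z,pose(np.load(f+".npy",allow_pickle=True).item(),z))
E
```

```text
top0 0.022 (array([-153.1, -110.3]), array([ 50.3, 248.4]), 1.58, np.int32(2024))
top0 0.027 (array([-152.9, -110.5]), array([ 49.3, 247.3]), 1.52, np.int32(1469))
side0 0.022 (array([-155.1, -106.9]), array([ 52.9, 251.2]), 1.54, np.int32(1489))
side0 0.027 (array([-152.9, -108.5]), array([ 49.6, 246.4]), 1.25, np.int32(1266))
s2 0.022 (array([-107.8,  -21.6]), array([52.9, 80.4]), 0.48, np.int32(507))
s2 0.027 (array([-106.3,  -23. ]), array([49.8, 77.7]), 0.58, np.int32(414))
```

View pics/s2.png

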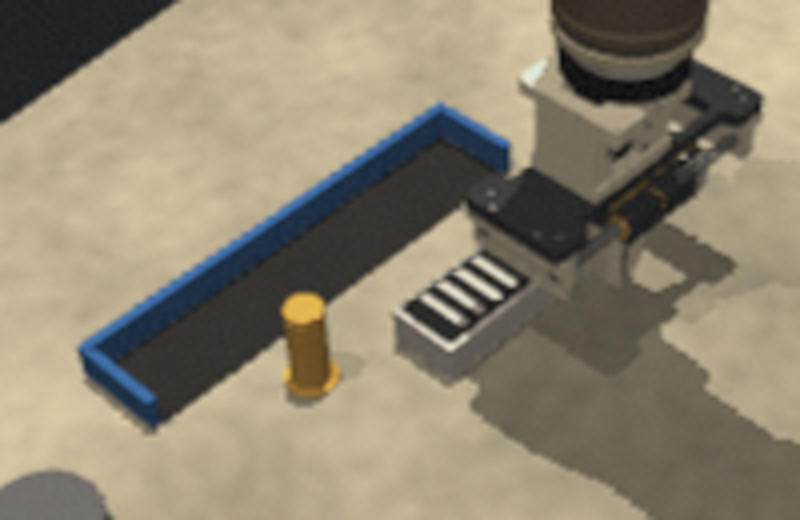

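jog_arm(
  rows=[
    [[-1, 1, 0], [0, 0, 0], 0],
    [[0, 5, 0], [0, 0, 0], 0],
    [[0.7, 9.9, 0], [0, 0, 0], 0],
    [[0.7, 9.9, 0], [0, 0, 0], 0],
    [[1.7, 9.8, 0], [0, 0, 0], 0],
    [[2.3, 9.7, 0], [0, 0, -1], 0],
    [[2.9, 9.6, 0], [0, 0, -3], 0],
    [[3.5, 9.5, 0], [0, 0, -5], 0],
  ],
)

```text
clock: 4.82
position: [0.5395, 0.0248, 0.0106]
ee_rot: [3.12, -0.366, -0.001]
force: [-1.9, 0.3, -1.4]
width: 0.003
gripper_force: 0.9
```

jog_arm(
  rows=[
    [[0.6, -0.1, 0], [0, 0, -2], 0],
    [[1.2, -0.1, 0], [0, 0, -4], 0],
    [[1.8, -0.2, 0], [0, 0, -6], 0],
    [[2.4, -0.3, 0], [0, 0, -8], 0],
    [[3.0, -0.3, 0], [0, 0, -10], 0],
    [[3.0, -0.3, 0], [0, 0, -10], 0],
  ],
)

```text
clock: 5.58
position: [0.5703, 0.0225, 0.0109]
ee_rot: [-3.077, 0.632, -0.002]
force: [0.2, -0.1, 0.4]
width: 0.005
gripper_force: 0.0
```

```bash
cat > look.py <<'E'
from h import *; from cell import arm; import sys
o=arm.observe(); p=o["position"]*1000; r=o["ee_rot"]
print(p.round(1),"F",o["force"].round(1),"tcp bay",tobay(p,np.array([666,24.4]),-7.1).round(1),"toolx ang",round(2*np.degrees(np.arctan(r[1]/r[0])),1),"bay rel",round(2*np.degrees(np.arctan(r[1]/r[0]))+7.1,1))
for n in("side","top"):
    d=arm.get_image(n); np.save(n+".npy",d,allow_pickle=True); print(n,pose(d,.027))
    if len(sys.argv)>1: cv2.imwrite(f"pics/{n}{sys.argv[1]}.png",cv2.resize(d["img"][100:260,200:420],None,fx=3.6,fy=3.6,interpolation=cv2.INTER_CUBIC)[:,:,::-1])
E
python3 look.py a
```

```text
[570.3  22.5  10.9] F [ 0.2 -0.1  0.4] tcp bay [-94.8 -13.7] toolx ang -23.2 bay rel -16.1
side (array([-110.1, -184.8]), array([50.3, 99.1]), 14.12, np.int32(326))
top (array([-115.7, -212.6]), array([39.4, 48.9]), -82.01, np.int32(198))
```

jog_arm(
  rows=[
    [[-0.8, 0.3, 0], [0, 0, 0], 0],
    [[-3.4, -4.5, 0], [0, 0, 2], 0],
    [[-3.4, -4.5, 0], [0, 0, 2], 0],
    [[-2.7, -4.8, 0], [0, 0, 2], 0],
    [[-2.1, -5.0, 0], [0, 0, 0], 0],
    [[-1.5, -5.3, 0], [0, 0, -2], 0],
    [[-1.5, -5.3, 0], [0, 0, -2], 0],
  ],
)

```text
clock: 6.55
position: [0.5552, -0.03, 0.0106]
ee_rot: [-3.066, 0.685, -0.001]
force: [-1.1, -0.2, 0.6]
width: 0.002
gripper_force: 0.0
```

```bash
python3 look.py b
```

```text
[555.2 -30.   10.6] F [-1.1 -0.2  0.6] tcp bay [-103.2  -67.7] toolx ang -25.2 bay rel -18.1
side (array([-91.6, -53.4]), array([28.6, 72.2]), 48.13, np.int32(89))Traceback (most recent call last):
  File "look.py", line 5, in <module>
    d=arm.get_image(n); np.save(n+".npy",d,allow_pickle=True); print(n,pose(d,.027))
                                                                       ~~~~^^^^^^^^
  File "h.py", line 38, in pose
    n,l,s,_=cv2.connectedComponentsWithStats(m.astype(np.uint8)); i=1+np.argmax(s[1:,4]); v,u=np.where(l==i)
                                                                      ~~~~~~~~~^^^^^^^^^
    return _wrapfunc(a, 'argmax', axis=axis, out=out, **kwds)
    return bound(*args, **kwds)
ValueError: attempt to get argmax of an empty sequence
```

jog_arm(
  rows=[
    [[-1.2, 0.6, 0], [0, 0, 0], 0],
    [[-1.5, 0.6, 5], [0, 0, 8], 0],
    [[-1.8, -1, 10], [0, 0, 18], 0],
    [[-2.4, -5, 11], [0, 0, 28], 0],
    [[-3, -9, 11], [0, 0, 38], 0],
    [[-3.8, -13, 11], [0, 0, 48], 0],
    [[-4.5, -17, 11], [0, 0, 58], 0],
    [[-4.8, -19, 11], [0, 0, 68], 0],
  ],
)

```text
clock: 7.65
position: [0.5047, -0.2226, 0.1205]
ee_rot: [2.922, 1.152, -0.002]
force: [0.2, -0.2, -0.9]
width: -0.0
gripper_force: 0.0
```

jog_arm(
  rows=[
    [[0, 0, 0], [0, 0, 10], 0],
    [[0, 0, 0], [0, 0, 20], 0],
    [[0, 0, 0], [0, 0, 22], 0],
    [[0, 0, 0], [0, 0, 22], 0],
  ],
)

```text
clock: 8.15
position: [0.506, -0.2201, 0.1207]
ee_rot: [-2.654, -1.681, 0.0]
force: [-0.1, 0.3, 0.4]
width: 0.004
gripper_force: 0.0
```

```bash
sed -i 's/print(n,pose(d,.027))/\n    try: print(n,pose(d,.027))\n    except Exception: pass/' look.py; python3 look.py c
```

```text
[ 506.  -220.1  120.7] F [-0.1  0.3  0.4] tcp bay [-128.6 -262.4] toolx ang 64.7 bay rel 71.8
side (array([ -83. , -114.4]), array([ 50.3, 246.9]), 18.43, np.int32(1125))
top (array([ -82.7, -117.1]), array([ 48.9, 247.2]), 18.15, np.int32(1403))
```

View pics/sidec.png

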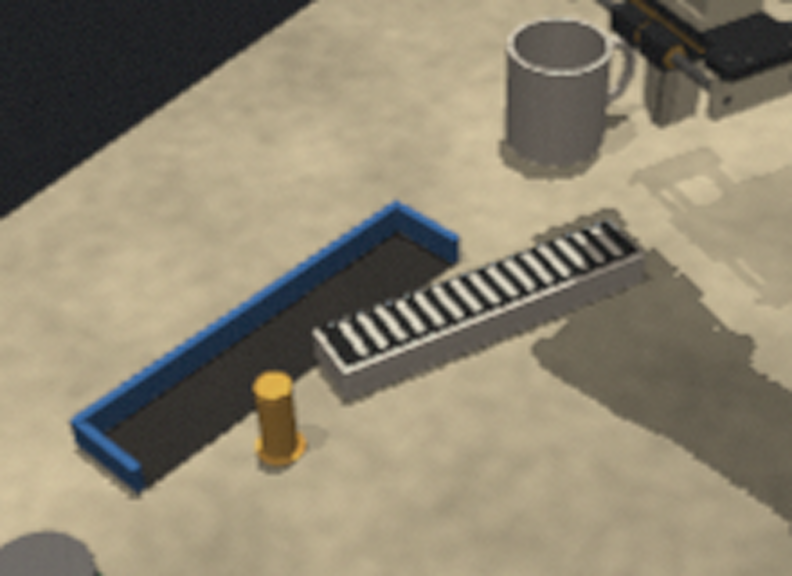

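The tray is tilted about 18° with its left end already at the mouth, just right of the post (side crop (315,335)), and it lines up with the gap. Next is an axial push on the right end.

jog_arm(
  rows=[
    [[-0.2, 0.2, -5], [0, 0, 0], 0],
    [[-0.2, 0.2, -9], [0, 0, 0], 0],
    [[-0.2, 0.2, -11], [0, 0, 0], 0],
    [[-0.2, 0.2, -11], [0, 0, 0], 0],
    [[0.2, 1.1, -11], [0, 0, 0], 0],
    [[0.5, 1.7, -11], [0, 0, 0], 0],
    [[0.8, 2.3, -11], [0, 0, 0], 0],
    [[1.0, 2.8, -11], [0, 0, 0], 0],
  ],
)

```text
clock: 9.25
position: [0.5168, -0.193, 0.0115]
ee_rot: [2.651, 1.682, -0.0]
force: [-1.5, -4.4, 3.1]
width: 0.005
gripper_force: 2.5
```

jog_arm(
  rows=[
    [[0.3, 0.6, 0], [0, 0, 0], 0],
    [[0.6, 1.2, 0], [0, 0, 0], 0],
    [[0.9, 1.8, 0], [0, 0, 0], 0],
    [[1.1, 2.4, 0], [0, 0, 0], 0],
    [[1.4, 3.0, 0], [0, 0, 0], 0],
    [[1.7, 3.6, 0], [0, 0, 0], 0],
    [[1.9, 4.0, 0], [0, 0, 0], 0],
    [[1.9, 4.0, 0], [0, 0, 0], 0],
  ],
)

```text
clock: 10.25
position: [0.5357, -0.1515, 0.0108]
ee_rot: [-2.651, -1.685, -0.001]
force: [0.5, -1.0, -0.4]
width: 0.006
gripper_force: 0.5
```

```bash
python3 look.py d
```

```text
[ 535.7 -151.5   10.8] F [ 0.5 -1.  -0.4] tcp bay [-107.5 -190.7] toolx ang 64.9 bay rel 72.0
side (array([-69.5, -70. ]), array([ 50. , 270.4]), 18.08, np.int32(1164))
top (array([-62.1, -50.7]), array([ 48.7, 227.7]), 17.96, np.int32(1287))
```

jog_arm(
  rows=[
    [[0.3, 0.6, 0], [0, 0, 0], 0],
    [[0.6, 1.1, 0], [0, 0, 0], 0],
    [[0.9, 1.7, 0], [0, 0, 0], 0],
    [[1.2, 2.2, 0], [0, 0, 0], 0],
    [[1.5, 2.8, 0], [0, 0, 0], 0],
    [[1.8, 3.3, 0], [0, 0, 0], 0],
    [[2.1, 3.8, 0], [0, 0, 0], 0],
    [[2.1, 3.8, 0], [0, 0, 0], 0],
  ],
)

```text
clock: 11.35
position: [0.5571, -0.1133, 0.0109]
ee_rot: [-2.651, -1.685, -0.002]
force: [0.1, 0.1, 0.3]
width: 0.003
gripper_force: 0.0
```

```bash
python3 look.py e
```

```text
[ 557.1 -113.3   10.9] F [0.1 0.1 0.3] tcp bay [ -91.1 -150.1] toolx ang 64.9 bay rel 72.0
side (array([-52.6, -27.2]), array([ 49.5, 268.5]), 18.01, np.int32(1210))
top (array([-46.3,  -9.1]), array([ 48.7, 225.5]), 17.38, np.int32(1256))
```

jog_arm(
  rows=[
    [[0.3, 0.6, 0], [0, 0, 0], 0],
    [[0.6, 1.1, 0], [0, 0, 0], 0],
    [[0.9, 1.7, 0], [0, 0, 0], 0],
    [[1.2, 2.2, 0], [0, 0, 0], 0],
    [[1.2, 2.2, 0], [0, 0, 0], 0],
    [[0.5, 0.6, 0], [0, 0, 0], 0],
    [[0, -0.4, 0], [0, 0, 0], 0],
    [[0, -0.4, 0], [0, 0, 0], 0],
  ],
)

```text
clock: 12.45
position: [0.5555, -0.1204, 0.0106]
ee_rot: [2.654, 1.68, -0.001]
force: [-0.3, 0.3, -0.4]
width: 0.008
gripper_force: 0.0
```

```bash
python3 look.py f; python3 -c "
from cell import arm;print(arm.observe()['joints'].round(2))"
```

```text
[ 555.5 -120.4   10.6] F [-0.3  0.3 -0.4] tcp bay [ -91.8 -157.3] toolx ang 64.7 bay rel 71.8
side (array([-41.3,   6. ]), array([ 51.5, 248.2]), 17.74, np.int32(1227))
top (array([-40.5,   4.2]), array([ 49.5, 246.4]), 18.08, np.int32(1388))
[ 0.41  0.65 -0.41  1.89  0.39  0.68 -0.68]
```

View pics/sidef.png

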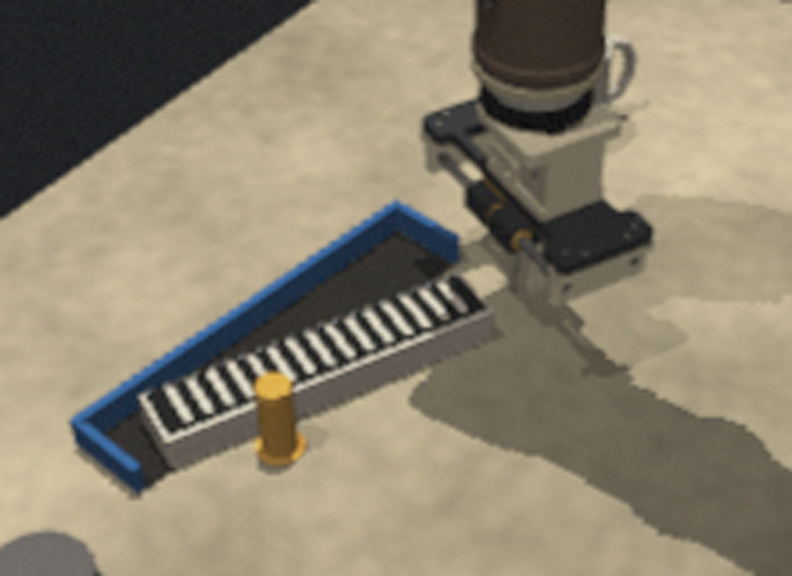

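jog_arm(
  rows=[
    [[-3.6, 2.2, 0], [0, 0, 0], 0],
    [[-3.6, 2.2, 0], [0, 0, 0], 0],
    [[-3.0, 5.5, 0], [0, 0, 0], 0],
    [[-2.4, 8.5, 0], [0, 0, 0], 0],
    [[-2.4, 8.5, 0], [0, 0, 0], 0],
    [[-1.7, 8.7, 0], [0, 0, 0], 0],
    [[-1.0, 8.7, 0], [0, 0, 0], 0],
    [[-0.4, 8.3, 0], [0, 0, 2], 0],
  ],
)

```text
clock: 13.55
position: [0.5528, -0.0359, 0.0107]
ee_rot: [-2.622, -1.73, 0.0]
force: [-2.4, 1.6, 2.5]
width: 0.003
gripper_force: 1.4
```

jog_arm(
  rows=[
    [[0.5, -0.3, 0], [0, 0, 2], 0],
    [[1.0, -0.7, 0], [0, 0, 5], 0],
    [[1.5, -1.0, 0], [0, 0, 7], 0],
    [[2.0, -1.3, 0], [0, 0, 9], 0],
    [[2.6, -1.6, 0], [0, 0, 11], 0],
    [[3.2, -1.9, 0], [0, 0, 13], 0],
    [[3.2, -1.9, 0], [0, 0, 13], 0],
  ],
)

```text
clock: 14.42
position: [0.5854, -0.0547, 0.0107]
ee_rot: [2.409, 2.015, 0.002]
force: [0.0, -0.1, 0.6]
width: 0.005
gripper_force: 0.0
```

```bash
python3 look.py g
```

```text
[585.4 -54.7  10.7] F [ 0.  -0.1  0.6] tcp bay [-70.2 -88.5] toolx ang 79.8 bay rel 86.9
side (array([-39.2,  11.5]), array([ 82.6, 232. ]), 3.73, np.int32(1139))
top (array([-21.7,  39.7]), array([ 49.2, 171.3]), 3.17, np.int32(941))
```

View pics/sideg.png

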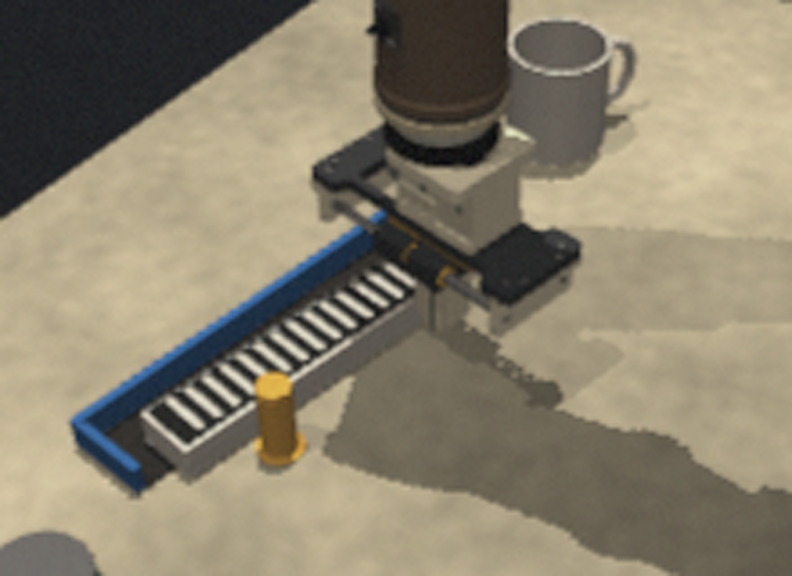

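jog_arm(
  rows=[
    [[-1.2, 0.2, 0], [0, 0, 1], 0],
    [[-0.8, 4, 0], [0, 0, 3], 0],
    [[0, 9.9, 0], [0, 0, 3], 0],
    [[0, 9.9, 0], [0, 0, 3], 0],
    [[0.8, 9.8, 0], [0, 0, 3], 0],
    [[1.4, 9.7, 0], [0, 0, 3], 0],
    [[2.0, 9.7, 0], [0, 0, 3], 0],
    [[2.6, 9.6, 0], [0, 0, 3], 0],
  ],
)

```text
clock: 15.52
position: [0.6094, 0.0407, 0.0105]
ee_rot: [-2.356, -2.076, 0.004]
force: [-5.7, 0.8, 4.8]
width: 0.007
gripper_force: 2.8
```

jog_arm(
  rows=[
    [[0.5, -0.1, 0], [0, 0, 0], 0],
    [[1.0, -0.1, 0], [0, 0, 0], 0],
    [[1.4, -0.2, 0], [0, 0, 0], 0],
    [[1.6, -0.2, 0], [0, 0, 0], 0],
    [[1.6, -0.2, 0], [0, 0, 0], 0],
  ],
)

```text
clock: 16.15
position: [0.6267, 0.0394, 0.0107]
ee_rot: [2.356, 2.078, 0.0]
force: [-1.8, 0.3, -1.0]
width: 0.006
gripper_force: 0.8
```

```bash
python3 look.py h
```

```text
[626.7  39.4  10.7] F [-1.8  0.3 -1. ] tcp bay [-40.8  10. ] toolx ang 82.8 bay rel 89.9
side (array([-13.1,  65.6]), array([ 83.3, 129.4]), 3.43, np.int32(663))
top (array([ 5.2, 98.3]), array([47.3, 56.1]), 6.45, np.int32(224))
```

jog_arm(
  rows=[
    [[0.2, 0, 0], [0, 0, 0], 0],
    [[0.4, 0, 0], [0, 0, 0], 0],
    [[0.5, -0.1, 0], [0, 0, 0], 0],
    [[0.5, -0.1, 0], [0, 0, 0], 0],
  ],
)

```text
clock: 16.75
position: [0.6313, 0.0385, 0.0107]
ee_rot: [-2.356, -2.078, 0.0]
force: [-3.0, -1.6, 0.6]
width: 0.004
gripper_force: 1.7
```

jog_arm(
  rows=[
    [[-2, 0.2, 0], [0, 0, 0], 0],
    [[-4, 0.4, 0], [0, 0, 0], 0],
    [[-6, -3, 0], [0, 0, 0], 0],
    [[-8, -8, 0], [0, 0, 0], 0],
    [[-9, -14, 0], [0, 0, 0], 0],
    [[-10, -18, 0], [0, 0, 0], 0],
    [[-10, -18, 0], [0, 0, 0], 0],
  ],
)

```text
clock: 17.62
position: [0.5313, -0.1463, 0.0108]
ee_rot: [2.361, 2.069, -0.001]
force: [0.2, 1.1, 0.5]
width: 0.005
gripper_force: 0.0
```

```bash
python3 look.py i
```

```text
[ 531.3 -146.3   10.8] F [0.2 1.1 0.5] tcp bay [-112.6 -186. ] toolx ang 82.5 bay rel 89.6
side (array([4.6, 5.6]), array([ 49.9, 248.2]), 1.54, np.int32(1217))
top (array([4.5, 3.9]), array([ 49.4, 245.8]), 1.31, np.int32(1355))
```

View pics/topi.png

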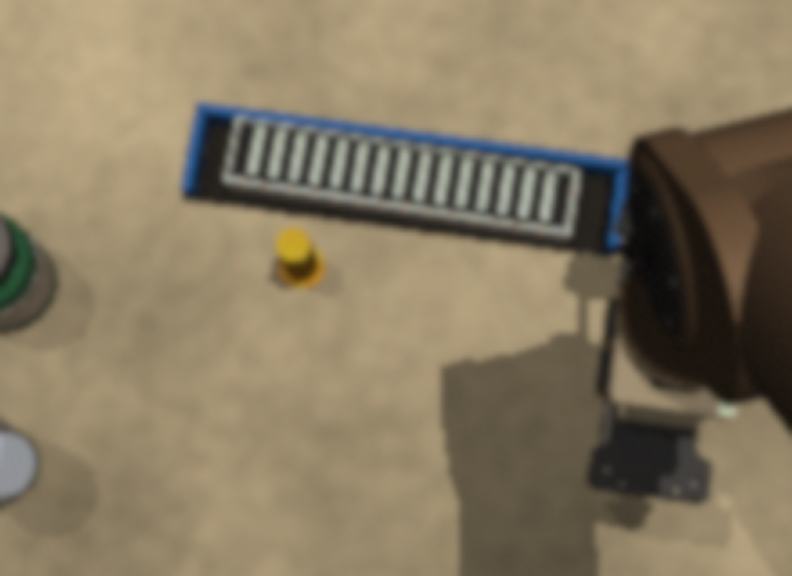

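Tray lies in the bay, ends at crop x≈228 and 578. Its right end is still about 5 mm off the back wall, so I'll seat that end.

jog_arm(
  rows=[
    [[2, 5, 0], [0, 0, 0], 0],
    [[5.1, 10.5, 0], [0, 0, 0], 0],
    [[5.1, 10.5, 0], [0, 0, 0], 0],
    [[6.5, 10.4, 0], [0, 0, 0], 0],
    [[7.5, 10.3, 0], [0, 0, 0], 0],
    [[8.0, 10.2, 0], [0, 0, 0], 0],
    [[8.5, 10.1, 0], [0, 0, 0], 0],
    [[8.9, 10.1, 0], [0, 0, 0], 0],
  ],
)

```text
clock: 18.73
position: [0.6201, -0.0412, 0.0106]
ee_rot: [-2.357, -2.077, 0.001]
force: [-3.3, -1.6, 1.3]
width: 0.01
gripper_force: 1.5
```

jog_arm(
  rows=[
    [[0.2, 0, 0], [0, 0, 0], 0],
    [[0.4, 0, 0], [0, 0, 0], 0],
    [[0.4, 0, 0], [0, 0, 0], 0],
  ],
)

```text
clock: 19.1
position: [0.6239, -0.0406, 0.0105]
ee_rot: [-2.356, -2.078, 0.001]
force: [-4.0, -1.5, -0.4]
width: 0.006
gripper_force: 1.4
```

jog_arm(
  rows=[
    [[0.2, 0, 0], [0, 0, 0], 0],
    [[0.3, 0, 0], [0, 0, 0], 0],
    [[0.3, 0, 0], [0, 0, 0], 0],
  ],
)

```text
clock: 19.48
position: [0.624, -0.0407, 0.0105]
ee_rot: [-2.354, -2.076, 0.008]
force: [-13.7, -1.5, 10.9]
width: 0.005
gripper_force: 7.3
```

jog_arm(
  rows=[
    [[-1.5, 0.2, 0], [0, 0, 0], 0],
    [[-1.3, 4, 0], [0, 0, 0], 0],
    [[-0.7, 9, 0], [0, 0, 0], 0],
    [[-0.7, 9, 0], [0, 0, 0], 0],
    [[0.3, 8.9, 0], [0, 0, 0], 0],
    [[0.8, 8.8, 0], [0, 0, 0], 0],
    [[1.2, 8.8, 0], [0, 0, 0], 0],
    [[1.2, 8.8, 0], [0, 0, 0], 0],
  ],
)

```text
clock: 20.48
position: [0.6353, 0.0467, 0.0104]
ee_rot: [-2.354, -2.074, 0.011]
force: [-16.7, 1.1, 14.8]
width: 0.008
gripper_force: 9.3
```

Firm contact with the back wall at both places. Retreating and checking.

jog_arm(
  rows=[
    [[-2, 0.2, 0], [0, 0, 0], 0],
    [[-5, 0.4, 0], [0, 0, 0], 0],
    [[-8, -2, 3], [0, 0, 0], 0],
    [[-10, -7, 7], [0, 0, 0], 0],
    [[-12, -12, 10], [0, 0, 0], 0],
    [[-13, -18, 12], [0, 0, 0], 0],
    [[-13, -22, 12], [0, 0, 0], 0],
    [[-13, -22, 12], [0, 0, 0], 0],
  ],
)

```text
clock: 21.48
position: [0.5087, -0.1788, 0.1309]
ee_rot: [2.364, 2.066, -0.002]
force: [0.4, 0.9, 0.2]
width: 0.005
gripper_force: 0.0
```

```bash
python3 look.py j; python3 - <<'E'
from h import *
d=np.load("top.npy",allow_pickle=True).item(); W=world(d)
for nm,b in dict(cup=(165,205,215,245),jug=(420,130,480,185),tin=(170,150,218,195)).items():
    w=W[b[1]:b[3],b[0]:b[2]].reshape(-1,3); z=d["depth"][b[1]:b[3],b[0]:b[2]].ravel(); w=w[(w[:,2]>.03)&(w[:,2]<.13)&(z>0)]*1000; print(nm,w.min(0).round(0),w.max(0).round(0))
E
```

```text
[ 508.7 -178.8  130.9] F [0.4 0.9 0.2] tcp bay [-130.9 -221.1] toolx ang 82.3 bay rel 89.4
side (array([8.5, 7.6]), array([ 54.3, 248.2]), 0.26, np.int32(1222))
top (array([7.5, 6. ]), array([ 49.4, 245.7]), -0.22, np.int32(1327))
cup [433. 272.  31.] [494. 335. 112.]Traceback (most recent call last):
  File "<stdin>", line 4, in <module>
    return umr_minimum(a, axis, None, out, keepdims, initial, where)
ValueError: zero-size array to reduction operation minimum which has no identity
```

View pics/topj.png

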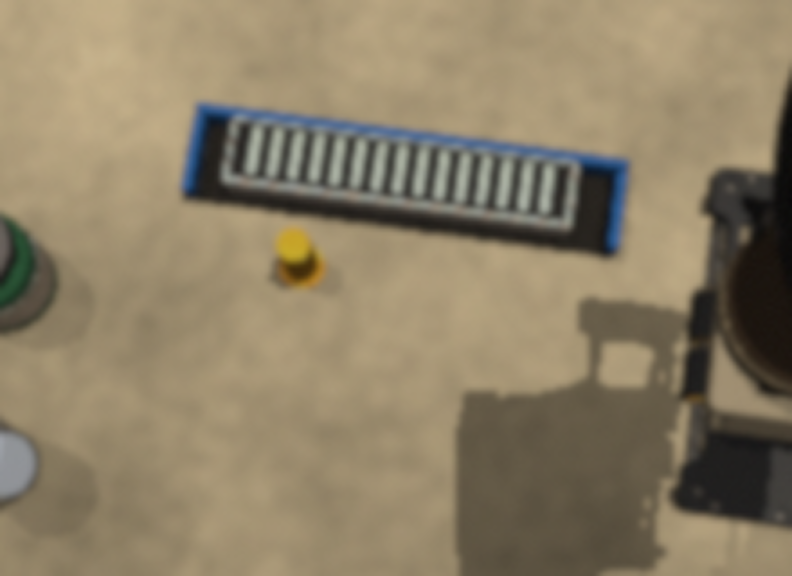

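The tray is flush along the back wall: crop (235,118) to (578,160), angle within about 0.3°. The arm is clear.

```bash
python3 -c "
from cell import arm;print(arm.sign_off())"
```

```text
the job is handed in; nothing more can be done
None
```

The tray lies fully home in the bay, flat along the back wall to within about 0.3°, pushed only and never lifted; I handed it in at about 21.5 s with the arm clear, the cup confirmed unmoved, and the jug and tin never approached but not re-measured at the end.

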